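# Fit the long stirrer shaft into its two-bearing stand

### The job

Take the long steel stirrer shaft out of the white rack and thread it down through both bearing holes of the aluminium stand until its flange sits flat on the upper arm. Lower it gently rather than dropping it, and let go.

Things in the scene. Friction and masses are not known exactly. Their poses are not given: they have to be found in the camera images.
- shaft_hub (a point): Centre (half-way up) of the long shaft's hub, the grip: an upright dark steel hexagon, 26 mm across flats, 46 mm tall. x square to one pair of flats, z up. Under it a flange disc 52 mm wide, 6 mm thick, its underside 29 mm below this point; then 130 mm of bright shaft 12 mm thick. 0.2 kg. Also racked: a shaft with the same hub but 75 mm of shaft, 55 mm lower, and a plain glass rod: not wanted, both under 145 mm high.
- shaft: The long shaft; origin at the centre of its lower tip, 159 mm below the hub's centre, z up along it. The last 8 mm taper to 6 mm. It starts within 4 degrees of upright in one of three sockets (15 mm wide, 50 mm deep, 75 mm apart in a row) of a fixed white rack 85 x 225 x 65 mm high, and must rise 50 mm to come free.
- upper_hole (a point): Centre of the upper bearing hole, 30 mm wide, at the top face of the stand's upper arm, 145 mm above the table. z up, hole vertical. Fixed stand: dark base plate 170 x 120 x 8 mm, a column 62 mm from the hole along -x with its top level with this arm, and two level aluminium arms 10 mm thick, one above the other. Nothing stands above the upper arm.
- lower_hole (a point): Centre of the lower bearing hole, 30 mm wide, vertically below the upper one, at the top face of the lower arm, 75 mm above the table. With the flange on the upper arm the tip of the shaft hangs 60 mm below this point, clear of the base plate.
There are look-alikes about, which are no part of the job. What is shaped like the shaft but pink or purple is not meant.

How it is judged:
At the end, for the whole second after the job is handed in: The long shaft hangs through both bearing holes: hub and tip within 14 mm sideways of the holes' axis, flange down on the upper arm (hub centre 22 to 34 mm above the upper hole, tip over 50 mm below the lower one), within 10 degrees of upright, at rest (horizontal distance between shaft_hub and upper_hole below 0.014 m and horizontal distance between shaft and lower_hole below 0.014 m and z of shaft_hub in the frame of upper_hole between 0.022 and 0.034 m and z of shaft in the frame of lower_hole below -0.05 m and angle between shaft's own z axis and vertical below 0.175 rad and linear speed of shaft below 0.02 m/s); the robot touches nothing.
It fails at once if the shaft drops through the bearings (faster than 0.6 m/s) in place of being lowered (horizontal distance between shaft and upper_hole below 0.02 m and z of shaft in the frame of upper_hole below 0 m and linear speed of shaft above 0.6 m/s).
It also fails if it takes over 40 s, if anything falls off the work surface, if the arm or the gripper's body presses on something with over 40 N, if the wrist force passes 120 N, or if a joint passes its speed limit or range.

### The arm

A 6-joint arm with a two-finger parallel gripper is mounted at the origin on the work surface. World frame = base frame: x ahead of the robot, y to its left, z up, the work surface at z = 0. Lengths are in m, angles in rad, forces in N, time in s.
With the tool pointing down it reaches from about 0.35 to 0.925 m from the base axis. Payload 6.4 kg.
Tool frame: the origin (TCP) lies between the finger pads; the fingertips stand 14 mm ahead of it and the grasp point (between the pads) lies 5 mm behind it; z points along the fingers, y is the line along which they close (so a half turn about z gives the same grasp; the last joint's range is limited). The gripper opens to 85 mm and grips with 20 to 120 N. Pads are 22 mm wide; open, the fingers measure 114 mm over their backs; the gripper's body (76 mm by 85 mm) begins 54 mm behind the grasp point. The pads swing forward as they close: fully open they stand 13 mm farther back than shut.
Start: joints at [1.004, 0.245, 1.558, -0, 1.339, -0.174], TCP at [0.249, 0.601, 0.245] pointing down, gripper open.
Joint ranges: [-3.13, 3.13], [-1.02, 2.26], [0.13, 2.54], [-0.95, 4.09], [0.21, 2.88], [-2.74, 2.74]. Speed limits (rad/s): [2.57, 2.57, 3.14, 3.14, 3.14, 3.14].

### API

Orientations are given as [roll, pitch, yaw] about the fixed x, y, z axes, in that order (R = Rz(yaw) Ry(pitch) Rx(roll)).
In Python, from workcell import sensors, cams, order gives the robot as it stands.
- The arm moves only by the tool send_rows, never from a script. Its argument "increments" is a list of rows, each a list of 7 numbers: the finger opening in m, from 0 to 0.0854, then the shift along the tool's x, y, z in m, then the turn, a rotation vector about the tool's x, y, z in degrees. In form: [[claw, tx, ty, tz, ax, ay, az], ...]. A call has 1 to 10 rows; each row shifts and turns the commanded pose from where the row before left it, along the tool's axes as they then stand; what a row does not reach is not made up. A row lasts 1/12 s, in which the tool goes at most 41.7 mm and 7.16 degrees, less where a joint would pass 70% of its speed; a pose out of reach is approached as far as the arm can. A call with a gripper value outside its range is refused whole. The fingers move at their own pace and stop on an object; "newtons" is the grip in N (left out, the last holds). Time passes only in rows, so rows that do not move let the fingers close. It gives the time, the measured TCP pose, the force, the opening and the grip force at its end, in the units of the state.
- sensors.state(): the state, without advancing time (a new reading comes with each control period).
- cams.camera(name): name is "side" or "top" or "wrist"; returns a dict with "img" (400x640x3 uint8, red, green, blue), "K" (3x3 intrinsics, pixels), "k1" (the pictures are not rectified: a ray, as slopes to the right and down, at radius r is drawn at 1 + k1 r^2 times it, then the intrinsics apply), "world_to_cam" (4x4, takes a point from world to camera coordinates); the wrist camera has in their place "tool_from_camera" (4x4, takes a point from camera to tool coordinates, whose origin is the TCP and whose axes are the flange's). Camera axes: x right, y up, looking along -z (the intrinsics and any distortion apply to the point x, -y, -z); pixel columns grow to the right and rows downward; lengths in m; the calibration is good to about 2 mm. A picture is of the moment at which its call begins: read the wrist's pose just before it. There is no depth.
- order.sign_off(): hands the job in; it is judged then, once.
The state is a dict: "t": time; "joint_pos": joint angles; "qd": joint speeds; "effort": joint torques, N m; "tool_pos": TCP position; "ee_rot": TCP orientation; "contact_force": force on the tool from outside, world axes, zero at the start; "torque": the same for the moment, N m; "opening": finger opening in m; "grip_force": force on a finger pad.
Only numpy, scipy, OpenCV 4.12 (cv2) and the standard library are available. Lean on these libraries where they do the work, as an engineer would, in place of code of your own. Each camera call takes 0.05 s, during which the arm holds its last target. There are 200 camera calls.

## Working session

There is one attempt and no reset: what is moved stays moved. The work goes in short steps, Python scripts to look and compute and a tool call to move; the robot and the scene stay as the last step left them, time stands still between calls to the robot, and variables do not carry over. Pictures are saved under pics/ and viewed, at most 12 in all, crops included, and the job is handed in when it is done.

Besides the shell and the picture viewer there is one more tool, called after "Call:" as name(argument=value, ...) on one line, values as JSON. send_rows: Moves the arm, as the interface text tells. Its arguments: {"type":"object","properties":{"increments":{"type":"array"},"newtons":{"type":"number"}},"required":["increments"]}

```bash
mkdir -p pics; cat > h.py <<'E'
import numpy as np, cv2
from workcell import sensors, cams, order
from scipy.spatial.transform import Rotation as R
def grab(n):
    s=sensors.state(); c=cams.camera(n)
    if n=="wrist":
        T=np.eye(4); T[:3,:3]=R.from_euler('xyz',s['ee_rot']).as_matrix(); T[:3,3]=s['tool_pos']
        c['c2w']=T@np.array(c['tool_from_camera'])
    else: c['c2w']=np.linalg.inv(np.array(c['world_to_cam']))
    return c
def ray(c,u,v):
    K=np.array(c['K']); x=(u-K[0,2])/K[0,0]; y=(v-K[1,2])/K[1,1]
    a,b=x,y
    for _ in range(20):
        f=1+c['k1']*(a*a+b*b); a,b=x/f,y/f
    M=c['c2w']; return M[:3,3], M[:3,:3]@np.array([a,-b,-1])
def onz(c,u,v,z):
    o,d=ray(c,u,v); return o+d*(z-o[2])/d[2]
def proj(c,p):
    M=np.linalg.inv(c['c2w']); q=M[:3,:3]@np.array(p)+M[:3,3]
    a,b=q[0]/-q[2],-q[1]/-q[2]; f=1+c['k1']*(a*a+b*b); K=np.array(c['K'])
    return K[0,0]*a*f+K[0,2],K[1,1]*b*f+K[1,2]
def cross(c1,p1,c2,p2):
    o1,d1=ray(c1,*p1);o2,d2=ray(c2,*p2)
    t=np.linalg.lstsq(np.c_[d1,-d2],o2-o1,rcond=None)[0]
    a,b=o1+d1*t[0],o2+d2*t[1]; return (a+b)/2,np.linalg.norm(a-b)
def save(c,f): cv2.imwrite(f,c['img'][:,:,::-1])
E
python3 - <<'E'
from h import *
for n in("top","side"):
    c=grab(n); save(c,f"pics/{n}.png"); print(n,c['c2w'][:3,3],c['k1'])
print(sensors.state())
E
```

```text
top [0.42673972 0.04910855 1.03710347] -0.08047071350459836
side [ 0.05201666 -0.41487     0.57686488] -0.0369190469948947
{'t': 0.1, 'joint_pos': array([ 1.00390053e+00,  2.45735652e-01,  1.55890727e+00, -4.12897052e-07,
        1.33870148e+00, -1.74095164e-01]), 'qd': array([-0.00088475, -0.0023935 , -0.00385691, -0.00093037, -0.00048181,
       -0.00075847]), 'effort': array([ 1.10369845e-03, -4.30674255e+01, -3.27127969e+01, -7.44693011e-05,
        2.88195326e-03,  9.80255834e-06]), 'tool_pos': array([0.24853366, 0.60008628, 0.24428784]), 'ee_rot': array([-3.13986732e+00, -3.03035836e-04,  2.74879185e+00]), 'contact_force': array([-0.24939286,  0.53474978, -0.03038912]), 'torque': array([ 0.02882005, -0.01594049,  0.01145443]), 'grip_force': 0.0, 'opening': 0.08541198353109651}
```

View pics/top.png

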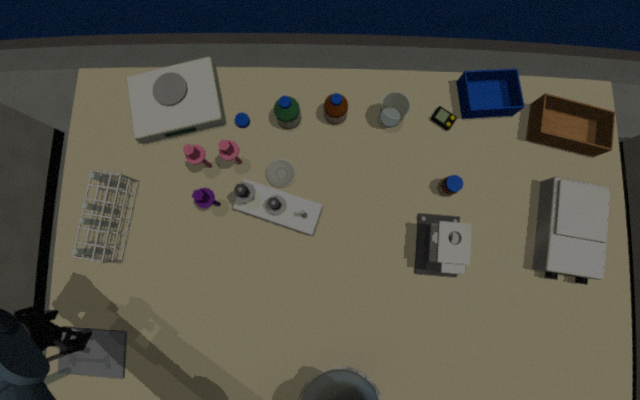

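View pics/side.png

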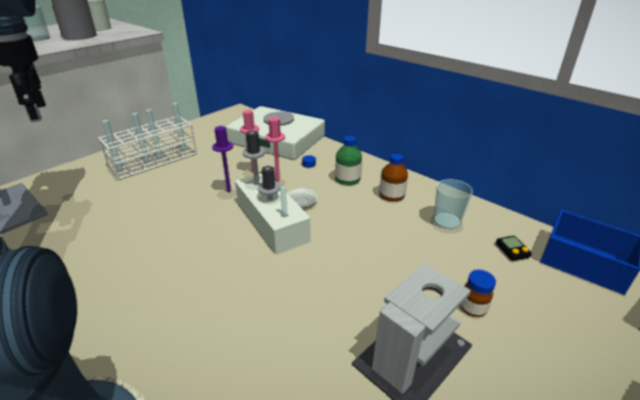

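Both views show two dark-hub shafts in the rack. One is at top (243,190) / side (253,143), the other at top (274,204) / side (268,180), and the glass rod is at top (304,214). The first stands higher with its flange well clear of the rack, so it is the long one. The pink and purple pieces stand outside the rack. The stand's hole is at top (455,238) / side (433,290). I'll confirm with an enlarged crop.

```bash
python3 - <<'E'
from h import *
t=grab("top"); s=grab("side")
a=cv2.resize(t['img'][165:240,215:335],None,fx=4,fy=4,interpolation=2)
b=cv2.resize(s['img'][115:255,205:325],None,fx=4,fy=4,interpolation=2)
d=cv2.resize(t['img'][205:280,405:485],None,fx=4,fy=4,interpolation=2)
can=np.zeros((600,800,3),np.uint8)
b=cv2.resize(b,(320,373)); can[:300,:480]=a; can[:373,480:]=b; can[300:600,:320]=d
cv2.imwrite("pics/crop.png",can[:,:,::-1])
p,e=cross(t,(243,190),s,(253,143)); print("hub long",p,e)
p,e=cross(t,(274,204),s,(268,180)); print("hub short",p,e)
print("hole",onz(t,455,238,.145),onz(s,433,290,.145),cross(t,(455,238),s,(433,290)))
def blobs(c,m,box):
    x0,y0,x1,y1=box; n,l,st,ce=cv2.connectedComponentsWithStats(m[y0:y1,x0:x1].astype(np.uint8))
    return [(ce[i]+[x0,y0],st[i]) for i in range(1,n) if st[i][4]>25]
for c,box in((t,(228,175,290,218)),(s,(235,120,285,205))):
    g=c['img'].max(2); 
    print(blobs(c,g<75,box))
E
```

```text
hub long [0.56371001 0.25058544 0.17010824] 0.0026305465670135677
hub short [0.54039812 0.18193459 0.10999988] 0.0007815170842991969
hole [ 0.46290455 -0.2660075   0.145     ] [ 0.46120011 -0.26722178  0.145     ] (array([ 0.46295772, -0.26662144,  0.14317663]), np.float64(6.988853416449687e-05))
[(array([241.53977273, 190.94886364]), array([  6,   9,  16,  15, 176], dtype=int32)), (array([273.66901408, 203.92957746]), array([ 39,  22,  15,  14, 142], dtype=int32))]
[(array([254.81481481, 142.72727273]), array([ 11,  12,  24,  22, 297], dtype=int32)), (array([267.95852535, 178.58064516]), array([ 27,  48,  13,  21, 217], dtype=int32))]
```

View pics/crop.png

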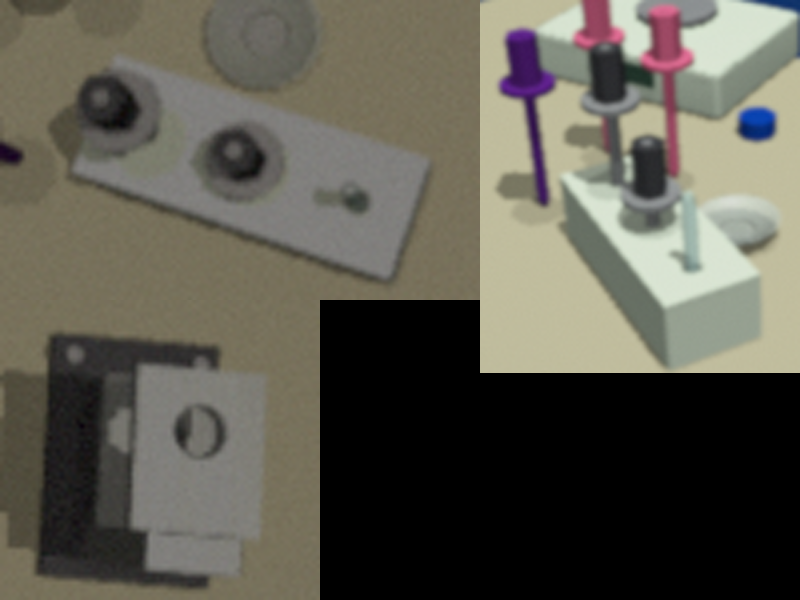

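Confirmed: the long shaft is the upper-left one, with its flange high above the rack and bright shaft showing below. I'm moving above it.

Call:
send_rows(increments=[[0.0854,0,0,-0.03,0,0,0],[0.0854,-0.01,-0.005,-0.03,0,0,0],[0.0854,-0.028,-0.0134,0,0,0,0],[0.0854,-0.028,-0.0134,0,0,0,0],[0.0854,-0.028,-0.0134,0,0,0,0],[0.0854,-0.028,-0.0134,0,0,0,0],[0.0854,-0.028,-0.0134,0,0,0,0],[0.0854,-0.028,-0.0134,0,0,0,0],[0.0854,-0.028,-0.0134,0,0,0,0],[0.0854,-0.028,-0.0134,0,0,0,0]])

```text
t: 1.03
tool_pos: [0.4227, 0.406, 0.3052]
ee_rot: [-3.141, -0.0, 2.749]
contact_force: [0.5, 0.6, -0.7]
opening: 0.0851
grip_force: 0.0
```

Call:
send_rows(increments=[[0.0854,-0.028,-0.0134,0,0,0,0],[0.0854,-0.028,-0.0134,0,0,0,0],[0.0854,-0.028,-0.0134,0,0,0,0],[0.0854,-0.028,-0.0134,0,0,0,0],[0.0854,0,0,0,0,0,0],[0.0854,0,0,0,0,0,0]])

```text
t: 1.53
tool_pos: [0.5057, 0.3138, 0.3049]
ee_rot: [-3.141, -0.001, 2.746]
contact_force: [0.3, 0.5, 0.1]
opening: 0.0852
grip_force: 0.0
```

```bash
python3 - <<'E'
from h import *
s=sensors.state(); print(s['t'],s['tool_pos'],s['ee_rot'])
c=grab("wrist"); save(c,"pics/w1.png")
print(proj(c,[.5637,.2506,.197]),c['c2w'][:3,3],c['c2w'][:3,:3])
t=grab("top"); q=grab("side")
print("purple",cross(t,(204,197),q,(222,135))); print("pink",cross(t,(229,150),q,(274,125)),cross(t,(195,155),q,(249,118)))
E
```

```text
1.5333 [0.50567091 0.31378618 0.30494624] [-3.14126210e+00 -6.84198875e-04  2.74606055e+00]
(np.float64(278.37212956012485), np.float64(290.4309880271588)) [0.43792337 0.34173115 0.43427188] [[ 0.38569753 -0.88332277 -0.26641753]
 [ 0.92262412  0.36880843  0.11289409]
 [-0.00146489 -0.28934622  0.95722339]]
purple (array([0.5456104 , 0.34528624, 0.16633579]), np.float64(0.0010477990437599818))
pink (array([0.6628057 , 0.29017538, 0.17046936]), np.float64(0.0003042431726371982)) (array([0.64999731, 0.37363527, 0.16933551]), np.float64(0.002116125581850837))
```

View pics/w1.png

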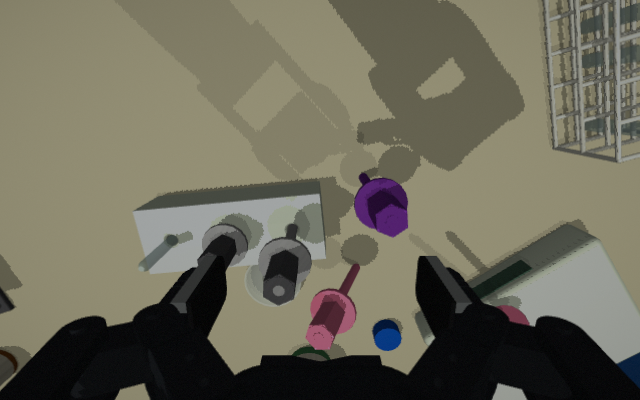

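The wrist view shows the long hub's top at about (280,290), 2 px from the prediction (278,290). The short one is at (222,240), purple at (390,220) and pink at (322,335), all clear of the fingers. Next: the hex angle and the tilt.

```bash
python3 - <<'E'
from h import *
c=grab("wrist")
a=cv2.resize(c['img'][215:315,235:335],None,fx=6,fy=6,interpolation=2)
a=np.clip(a.astype(float)*1.8,0,255).astype(np.uint8)
# overlay hex outline prediction at top face for angle reference
cv2.imwrite("pics/w2.png",a[:,:,::-1])
print("foot",onz(c,293,226,.065),"top",onz(c,280,290,.197))
E
```

```text
foot [0.55816623 0.25598177 0.065     ] top [0.5628545  0.25397675 0.197     ]
```

View pics/w2.png

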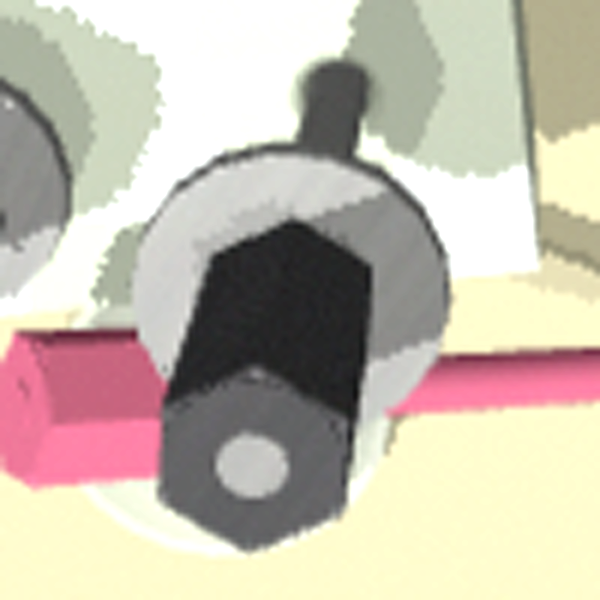

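The crop shows the hex top face centred at (277.3,292) in the full picture, with its flats left and right, roughly square to the finger line. The shaft foot is at (290.5,231).

```bash
python3 - <<'E'
from h import *
c=grab("wrist"); s=sensors.state()
V=np.array([(252,368),(352,418),(345,515),(248,550),(160,495),(165,408)])/6+[235,215]
P=np.array([onz(c,u,v,.197)[:2] for u,v in V]); ce=P.mean(0); print(ce)
d=P-ce; print(np.degrees(np.arctan2(d[:,1],d[:,0])),np.linalg.norm(d,axis=1))
f=onz(c,290.5,230,.067); print("foot",f, "slope",(ce-f[:2])/.13)
Rt=R.from_euler('xyz',s['ee_rot']).as_matrix()
print("tool y ang",np.degrees(np.arctan2(Rt[1,1],Rt[0,1])), "d tool",Rt.T@(np.r_[ce,.174+.003]-s['tool_pos']), s['tool_pos'])
E
```

```text
[0.56337883 0.25144062]
[ 156.31553491   93.00791096   32.16711711  -27.79117158  -89.50506907
 -146.76729843] [0.01437391 0.0153387  0.01533183 0.01465181 0.01449712 0.01446261]
foot [0.56111139 0.25173391 0.067     ] slope [ 0.0174418  -0.00225606]
tool y ang 67.59020832274292 d tool [-0.07925529 -0.03695943  0.12826043] [0.50421518 0.31581206 0.30527361]
```

Call:
send_rows(increments=[[0.0854,-0.026,-0.012,0,0,0,0],[0.0854,-0.026,-0.012,0,0,0,0],[0.0854,-0.027,-0.013,0,0,0,0],[0.0854,0,0,0.03,0,0,4.7],[0.07,0,0,0.02,0,0,0],[0.07,0,0,0,0,0,0],[0.07,0,0,0,0,0,0],[0.07,0,0,0,0,0,0]])

```text
t: 2.45
tool_pos: [0.564, 0.2513, 0.2568]
ee_rot: [3.14, 0.001, 2.668]
contact_force: [0.5, -0.3, 0.9]
opening: 0.0699
grip_force: 0.0
```

```bash
python3 - <<'E'
from h import *
s=sensors.state(); Rt=R.from_euler('xyz',s['ee_rot']).as_matrix()
print(s['tool_pos'],s['ee_rot'],"d",Rt.T@(np.array([.5632,.2515,.172])-s['tool_pos']))
c=grab("wrist");save(c,"pics/w3.png")
print(proj(c,[.5634,.2514,.197]))
g=c['img'].max(2); print(g[180:400,200:440].min())
E
```

```text
[0.5640214  0.25133421 0.25679989] [3.14031966e+00 1.47133851e-03 2.66820631e+00] d [ 0.00093143 -0.00033487  0.08479825]
(np.float64(321.00685701852177), np.float64(222.866926370583))
2
```

View pics/w3.png

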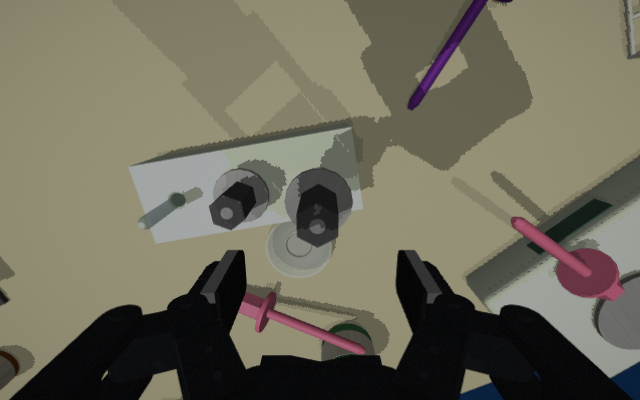

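The look-alikes have toppled on their own: pink and purple are now lying down or falling, and I touched nothing. The long shaft still stands, with its hub top at (318,228). The short one is at (228,213). I'll correct from this look and check again that nothing is moving.

```bash
python3 - <<'E'
from h import *
c=grab("wrist"); s=sensors.state(); Rt=R.from_euler('xyz',s['ee_rot']).as_matrix()
p=onz(c,317.5,229,.197); print(p,"d",Rt.T@(np.r_[p[:2],.172]-s['tool_pos']),s['tool_pos'])
a=cv2.imread("pics/w3.png")[:,:,::-1]; b=c['img']; print("changed px",(np.abs(a.astype(int)-b).max(2)>60).sum())
can=np.zeros((400,800,3),np.uint8)
can[:,:400]=cv2.resize(b[190:250,285:345],(400,400),interpolation=2)
t=grab("top"); can[:,400:]=cv2.resize(t['img'][60:260,120:320],(400,400))
can=np.clip(can*1.6,0,255).astype(np.uint8)
cv2.imwrite("pics/c4.png",can[:,:,::-1])
E
```

```text
[0.56665451 0.24747924 0.197     ] d [-0.00346656 -0.00254109  0.08556651] [0.56443573 0.251253   0.25756247]
changed px 229
```

View pics/c4.png

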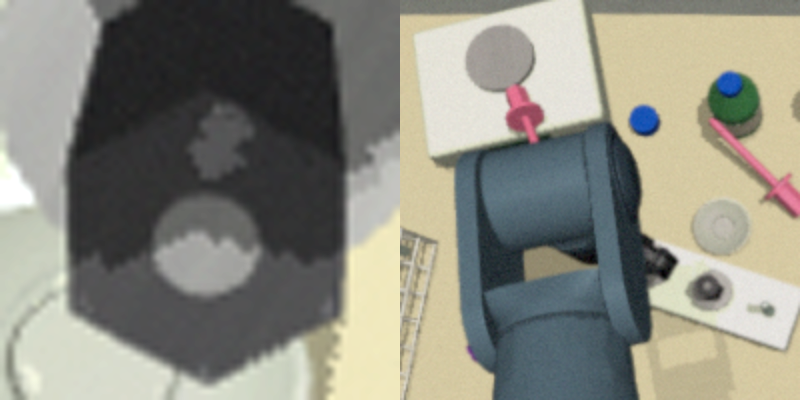

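The shaft is steady, with its hub top at (316,226). The flats are square to the fingers. Descend and grip.

Call:
send_rows(increments=[[0.07,-0.001,-0.003,0.01,0,0,0],[0.07,0,0,0.02,0,0,0],[0.07,0,0,0.02,0,0,0],[0.07,0,0,0.018,0,0,0],[0.07,0,0,0.0165,0,0,0],[0.07,0,0,0,0,0,0],[0.07,0,0,0,0,0,0]])

```text
t: 3.18
tool_pos: [0.5627, 0.2471, 0.1699]
ee_rot: [-3.14, -0.002, 2.667]
contact_force: [-0.2, -0.3, 0.6]
opening: 0.0698
grip_force: 0.0
```

Call:
send_rows(increments=[[0.05,0,0,0,0,0,0],[0.035,0,0,0,0,0,0],[0.03,0,0,0,0,0,0],[0.02,0,0,0,0,0,0],[0.02,0,0,0,0,0,0],[0.02,0,0,0,0,0,0],[0.02,0,0,0,0,0,0],[0.02,0,0,0,0,0,0]], newtons=50)

```text
t: 3.85
tool_pos: [0.5641, 0.2478, 0.1722]
ee_rot: [3.14, 0.002, 2.667]
contact_force: [-0.6, 1.0, 5.9]
opening: 0.0255
grip_force: 49.6
```

Call:
send_rows(increments=[[0.02,0,0,-0.01,0,0,0],[0.02,0,0,-0.015,0,0,0],[0.02,0,0,-0.015,0,0,0],[0.02,0,0,-0.015,0,0,0],[0.02,0,0,-0.02,0,0,0],[0.02,0,0,-0.025,0,0,0],[0.02,0,0,-0.025,0,0,0],[0.02,0,0,-0.025,0,0,0],[0.02,0,0,-0.025,0,0,0],[0.02,0,0,0,0,0,0]])

```text
t: 4.68
tool_pos: [0.5649, 0.2474, 0.352]
ee_rot: [3.137, 0.007, 2.667]
contact_force: [0.5, -0.5, -0.9]
opening: 0.0257
grip_force: 49.7
```

```bash
python3 - <<'E'
from h import *
s=sensors.state(); Rt=R.from_euler('xyz',s['ee_rot']).as_matrix()
print(s,"d",Rt.T@(np.array([.463,-.2665,.345])-s['tool_pos']))
t=grab("top");q=grab("side")
can=np.hstack([cv2.resize(t['img'][120:270,200:350],(400,400)),cv2.resize(q['img'][0:250,170:420],(400,400))])
cv2.imwrite("pics/c5.png",np.clip(can*1.4,0,255).astype(np.uint8)[:,:,::-1])
E
```

```text
{'t': 4.6833, 'joint_pos': array([ 2.29586680e-01,  9.60824842e-02,  1.53298387e+00, -9.50735013e-04,
        1.50384866e+00, -8.66326554e-01]), 'qd': array([-0.00078406,  0.02844612,  0.06336863,  0.0025592 , -0.05940849,
       -0.00069538]), 'effort': array([-1.41141959e-01, -3.42274153e+01, -3.06451321e+01, -6.18858787e-03,
        3.94747211e-01, -9.09137316e-05]), 'tool_pos': array([0.56485401, 0.24741076, 0.35195999]), 'ee_rot': array([3.13669589, 0.0072266 , 2.66675135]), 'contact_force': array([ 0.50785411, -0.51030547, -0.91507129]), 'torque': array([ 0.04220597,  0.02602924, -0.02637527]), 'grip_force': 49.671778762713075, 'opening': 0.025717173731043118} d [-0.14431913 -0.50365493  0.00553693]
```

View pics/c5.png

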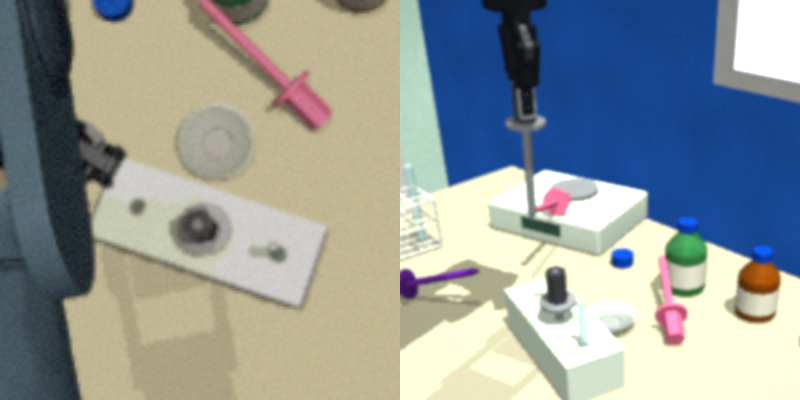

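It's held: opening is 25.7 mm, and the shaft hangs free and about upright, with the rack socket empty. Carrying it to the stand.

Call:
send_rows(increments=[[0.02,-0.005,-0.017,0,0,0,0],[0.02,-0.0096,-0.0336,0,0,0,0],[0.02,-0.0096,-0.0336,0,0,0,0],[0.02,-0.0096,-0.0336,0,0,0,0],[0.02,-0.0096,-0.0336,0,0,0,0],[0.02,-0.0096,-0.0336,0,0,0,0],[0.02,-0.0096,-0.0336,0,0,0,0],[0.02,-0.0096,-0.0336,0,0,0,0],[0.02,-0.0096,-0.0336,0,0,0,0],[0.02,-0.0096,-0.0336,0,0,0,0]])

```text
t: 5.62
tool_pos: [0.4968, -0.0797, 0.3428]
ee_rot: [-3.141, -0.005, 2.667]
contact_force: [1.3, 0.5, -1.0]
opening: 0.0254
grip_force: 49.7
```

Call:
send_rows(increments=[[0.02,-0.0096,-0.0336,0,0,0,0],[0.02,-0.0096,-0.0336,0,0,0,0],[0.02,-0.0096,-0.0336,0,0,0,0],[0.02,-0.0096,-0.0336,0,0,0,0],[0.02,-0.0096,-0.0336,0,0,0,0],[0.02,-0.005,-0.0165,0,0,0,0],[0.02,0,0,0,0,0,0],[0.02,0,0,0,0,0,0],[0.02,0,0,0,0,0,0]])

```text
t: 6.37
tool_pos: [0.4609, -0.2659, 0.3439]
ee_rot: [3.14, -0.003, 2.667]
contact_force: [0.7, 0.3, -1.6]
opening: 0.0254
grip_force: 49.7
```

```bash
python3 - <<'E'
from h import *
s=sensors.state(); print(s['t'],s['tool_pos'],s['ee_rot'],s['opening'])
q=grab("side"); w=grab("wrist"); x,y=s['tool_pos'][:2]
print("side hole",proj(q,[.463,-.2665,.145]),"tip exp",proj(q,[x,y,s['tool_pos'][2]-.157]),"flange",proj(q,[x,y,s['tool_pos'][2]-.024]))
print("wrist hole",proj(w,[.463,-.2665,.145]),"tip",proj(w,[x,y,s['tool_pos'][2]-.157]))
can=np.zeros((500,800,3),np.uint8)
can[:,:400]=cv2.resize(q['img'][100:350,340:540],(400,500),interpolation=2)
can[:250,400:]=cv2.resize(w['img'],(400,250))
can[250:,400:]=cv2.resize(w['img'][100:300,160:480],(400,250))
cv2.imwrite("pics/c6.png",np.clip(can*1.3,0,255).astype(np.uint8)[:,:,::-1])
E
```

```text
6.3667 [ 0.46093065 -0.26587104  0.34387839] [ 3.14046727 -0.00344128  2.66707826] 0.025402998125392907
side hole (np.float64(433.17077786664896), np.float64(289.06195243448013)) tip exp (np.float64(436.980787044215), np.float64(268.5848978028156)) flange (np.float64(455.50242866474247), np.float64(187.90728179669662))
wrist hole (np.float64(321.18627812450706), np.float64(177.28989682597322)) tip (np.float64(320.82731649645257), np.float64(185.2521105420081))
```

View pics/c6.png

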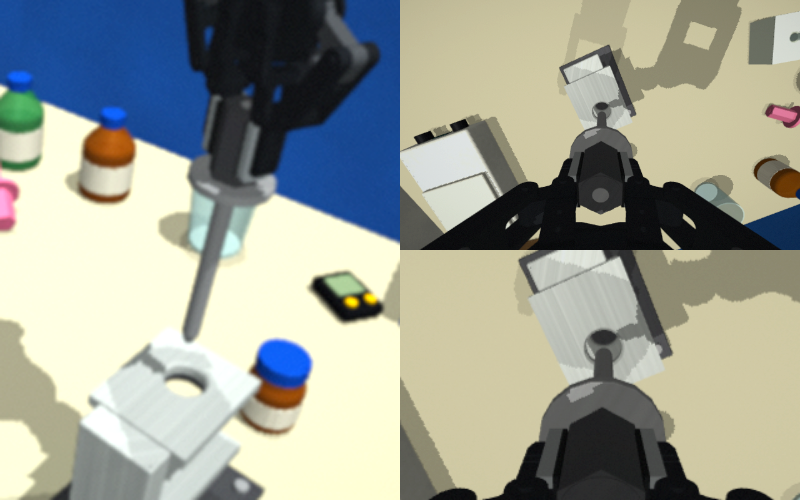

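Side: the tip is at (435,269), expected (437,269), and the hole is at (433,291). Wrist: the tip is at (322,182) and the hole at (322,176). Computing the tip and hole offset.

```bash
python3 - <<'E'
from h import *
q=grab("side"); w=grab("wrist"); s=sensors.state(); Rt=R.from_euler('xyz',s['ee_rot']).as_matrix()
tip,e=cross(q,(435,269),w,(322,181.6)); h1=onz(w,322.4,176,.145);h2=onz(q,433,291,.145)
print(tip,e,h1,h2,s['tool_pos'])
print("onz tip wrist",onz(w,322,181.6,.187),"side",onz(q,435,269,.187))
print("hub->hole", Rt.T@(np.array([.463,-.2665,.145])-s['tool_pos']))
E
```

```text
[ 0.45926946 -0.26380061  0.18594131] 0.00013142491303965324 [ 0.46304728 -0.26507614  0.145     ] [ 0.45946813 -0.26818443  0.145     ] [ 0.46157932 -0.26577475  0.34551584]
onz tip wrist [ 0.45900212 -0.26362968  0.187     ] side [ 0.4582133  -0.26425969  0.187     ]
hub->hole [-1.68469723e-03 -2.95136305e-05  2.00515102e-01]
```

Call:
send_rows(increments=[[0.02,-0.0025,-0.0005,0.01,0,0,0],[0.02,0,0,0.015,0,0,0],[0.02,0,0,0.015,0,0,0],[0.02,0,0,0.015,0,0,0],[0.02,0,0,0.015,0,0,0],[0.02,0,0,0.01,0,0,0],[0.02,0,0,0,0,0,0]])

```text
t: 7.15
tool_pos: [0.4624, -0.2671, 0.2625]
ee_rot: [3.14, -0.005, 2.667]
contact_force: [-0.5, -0.4, -2.9]
opening: 0.0256
grip_force: 49.7
```

Call:
send_rows(increments=[[0.02,0,0,0.01,0,0,0],[0.02,0,0,0.01,0,0,0],[0.02,0,0,0.01,0,0,0],[0.02,0,0,0.01,0,0,0],[0.02,0,0,0,0,0,0]])

```text
t: 7.57
tool_pos: [0.4623, -0.2675, 0.2229]
ee_rot: [3.14, -0.004, 2.667]
contact_force: [0.1, -0.0, -1.7]
opening: 0.0253
grip_force: 49.7
```

```bash
python3 - <<'E'
from h import *
s=sensors.state(); q=grab("side"); w=grab("wrist")
can=np.zeros((400,800,3),np.uint8)
can[:,:400]=cv2.resize(q['img'][200:400,340:540],(400,400),interpolation=2)
can[:250,400:]=cv2.resize(w['img'],(400,250))
cv2.imwrite("pics/c7.png",np.clip(can*1.3,0,255).astype(np.uint8)[:,:,::-1])
print(s['tool_pos'],s['contact_force'],s['opening'])
E
```

```text
[ 0.46232343 -0.26750027  0.22293886] [ 0.11516999 -0.04315602 -1.6587263 ] 0.025270825292598494
```

View pics/c7.png

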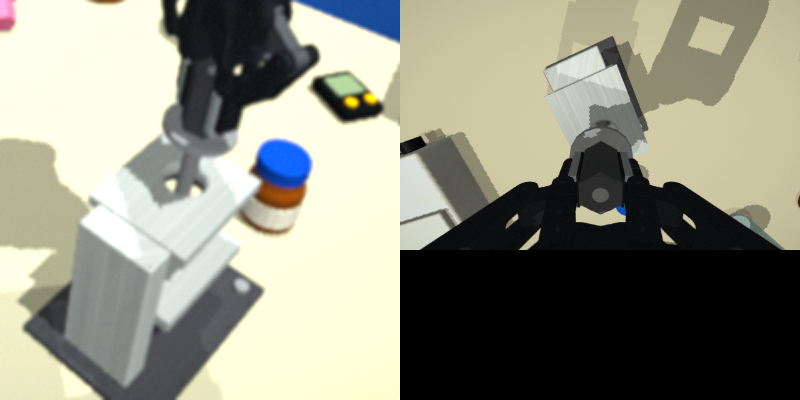

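The shaft is inside the upper hole, crossing the rim at about (185,182) in the crop, with the tip now through the lower one and no contact force. Lowering on until the flange touches.

Call:
send_rows(increments=[[0.02,0,0,0.01,0,0,0],[0.02,0,0,0.01,0,0,0],[0.02,0,0,0.01,0,0,0],[0.02,0,0,0.008,0,0,0],[0.02,0,0,0.006,0,0,0],[0.02,0,0,0.003,0,0,0],[0.02,0,0,0,0,0,0],[0.02,0,0,0,0,0,0]])

```text
t: 8.33
tool_pos: [0.4635, -0.2685, 0.1789]
ee_rot: [-3.142, 0.0, 2.667]
contact_force: [1.1, -0.2, -2.4]
opening: 0.0253
grip_force: 49.7
```

Call:
send_rows(increments=[[0.02,0,0,0.001,0,0,0],[0.02,0,0,0.001,0,0,0],[0.02,0,0,0,0,0,0],[0.02,0,0,0,0,0,0]])

```text
t: 8.67
tool_pos: [0.4635, -0.2685, 0.177]
ee_rot: [-3.141, 0.0, 2.667]
contact_force: [0.0, 0.8, -1.9]
opening: 0.0254
grip_force: 49.7
```

Call:
send_rows(increments=[[0.02,0,0,0.001,0,0,0],[0.02,0,0,0.001,0,0,0],[0.02,0,0,0.001,0,0,0],[0.02,0,0,0,0,0,0],[0.02,0,0,0,0,0,0]])

```text
t: 9.08
tool_pos: [0.4633, -0.2684, 0.1736]
ee_rot: [3.142, -0.0, 2.667]
contact_force: [-0.4, -0.2, -2.1]
opening: 0.0251
grip_force: 49.7
```

Call:
send_rows(increments=[[0.02,0,0,0.001,0,0,0],[0.02,0,0,0.0005,0,0,0],[0.02,0,0,0,0,0,0],[0.02,0,0,0,0,0,0]])

```text
t: 9.42
tool_pos: [0.4635, -0.2685, 0.173]
ee_rot: [-3.141, 0.0, 2.667]
contact_force: [-1.8, 2.7, 5.0]
opening: 0.0255
grip_force: 50.3
```

The flange has made contact (Fz −2 → +5 N). Opening.

Call:
send_rows(increments=[[0.026,0,0,0,0,0,0],[0.03,0,0,0,0,0,0],[0.034,0,0,0,0,0,0],[0.04,0,0,0,0,0,0],[0.05,0,0,0,0,0,0],[0.06,0,0,0,0,0,0],[0.06,0,0,0,0,0,0],[0.06,0,0,0,0,0,0]], newtons=20)

```text
t: 10.08
tool_pos: [0.4634, -0.2685, 0.1723]
ee_rot: [-3.142, 0.0, 2.667]
contact_force: [-0.1, 0.8, 0.4]
opening: 0.06
grip_force: 0.0
```

Call:
send_rows(increments=[[0.06,0,0,-0.01,0,0,0],[0.06,0,0,-0.02,0,0,0],[0.06,0,0,-0.03,0,0,0],[0.06,0,0,-0.03,0,0,0],[0.06,0,0,-0.03,0,0,0],[0.06,0,0,0,0,0,0],[0.06,0,0,0,0,0,0]])

```text
t: 10.67
tool_pos: [0.4643, -0.2692, 0.2955]
ee_rot: [-3.14, 0.006, 2.667]
contact_force: [0.2, 0.3, -0.4]
opening: 0.0598
grip_force: 0.0
```

```bash
python3 - <<'E'
from h import *
s=sensors.state(); q=grab("side"); w=grab("wrist")
can=np.zeros((400,800,3),np.uint8)
can[:,:400]=cv2.resize(q['img'][200:400,340:540],(400,400),interpolation=2)
can[:250,400:]=cv2.resize(w['img'],(400,250))
cv2.imwrite("pics/c8.png",np.clip(can*1.3,0,255).astype(np.uint8)[:,:,::-1])
print(s['tool_pos'],s['contact_force'],s['opening'])
for z in(.197,.174,.151): print(z,proj(q,[.4625,-.267,z]),proj(w,[.4625,-.267,z]))
E
```

```text
[ 0.46426251 -0.2691557   0.29551118] [ 0.24747425  0.31852117 -0.44333915] 0.05979607611637268
0.197 (np.float64(439.51495562475304), np.float64(263.01336861670853)) (np.float64(322.68819803831997), np.float64(203.56340740750522))
0.174 (np.float64(436.6939216383878), np.float64(275.0399501641169)) (np.float64(322.5572019472555), np.float64(194.77880468234017))
0.151 (np.float64(433.99299610437106), np.float64(286.51686698015413)) (np.float64(322.446768731787), np.float64(187.37197218276506))
```

View pics/c8.png

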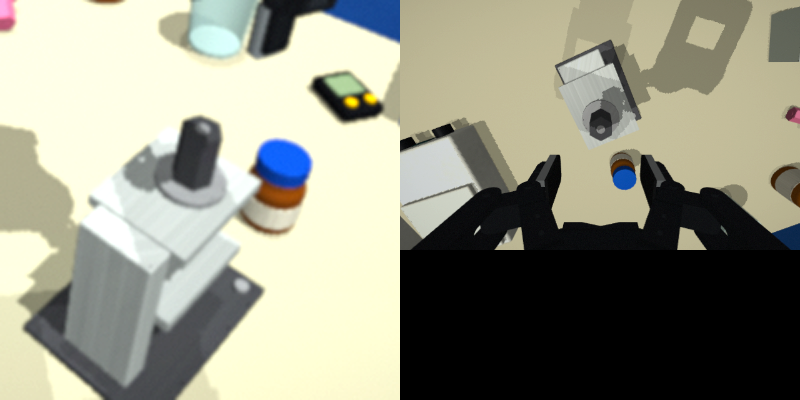

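The flange sits flat on the upper arm, with the hub top at side (441,263), expected (439.5,263). The gripper is clear, so I'm handing in.

```bash
python3 -c "
from workcell import order
print(order.sign_off())"
```

```text
the job is handed in; nothing more can be done
None
```

The long shaft was lowered through both bearing holes, its flange looks flat on the upper arm in the last pictures, the gripper has let go and is clear, and the job is handed in; no verdict came back.

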